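# Post the empty tin through the recycling caddy's flap

## Robot

A 6-joint arm with a two-finger parallel gripper is mounted at the origin on the work surface. World frame = base frame: x ahead of the robot, y to its left, z up, the work surface at z = 0. Lengths are in m, angles in rad, forces in N, time in s.
With the tool pointing down it reaches from about 0.35 to 0.975 m from the base axis. Payload 4.9 kg.
Tool frame: the origin (TCP) lies midway between the tips of the shut fingers; the grasp point (between the pads) lies 19 mm behind it; z points along the fingers, y is the direction in which the jaws open and shut (so a half turn about z gives the same grasp; the last joint's range is limited). The gripper opens to 85 mm and grips with 20 to 120 N. Pads are 22 mm wide; open, the fingers measure 114 mm over their backs; the gripper's body (76 mm by 85 mm) begins 54 mm behind the grasp point. The pads swing forward as they close: fully open they stand 13 mm farther back than shut.
Start: joints at [-1.441, 0.053, 1.613, -0, 1.476, -0.119], TCP at [0.154, -0.606, 0.231] pointing down, gripper open.
Joint ranges: [-3.01, 3.01], [-1.01, 2.22], [0.06, 2.58], [-1.02, 4.17], [0.09, 2.62], [-3.14, 3.14]. Speed limits (rad/s): [2.57, 2.57, 3.14, 3.14, 3.14, 3.14].

## Interface

Orientations are given as a unit quaternion [w, x, y, z].
In Python, from plant import state, grab_frame, camera_params, job_done, boxes_of gives the robot as it stands.
- The arm moves only by the tool step_arm, never from a script. Its argument "steps" is a list of rows, each a list of 4 numbers: the shift along the tool's x, y, z in mm, then the turn about the tool's z in degrees. A call has 1 to 8 rows; each row shifts and turns the pose as measured when the row begins, along the tool's axes as they then stand; what a row does not reach is not made up. A row lasts 1/10 s, in which the tool goes at most 50 mm and 8.59 degrees, less where a joint would pass 70% of its speed; a pose out of reach is approached as far as the arm can. A call is refused whole if a number of a shift passes 50 or a number of a turn 8.59, either way. A call with a gripper value outside its range is refused whole. "claw" is the opening in per cent of the stroke, from 0 (shut) to 100 (fully open), set as the call begins (left out, the last holds). The fingers move at their own pace and stop on an object; the grip force is fixed at half the most. Time passes only in rows, so rows that do not move let the fingers close. It gives the time, the measured TCP pose, the force and the opening at its end, in the units of the state.
- state(): the state, without advancing time (a new reading comes with each control period).
- grab_frame(name): name is "side" or "top" or "wrist"; returns (picture, depth): 480x640x3 uint8, red, green, blue; 480x640 float32, m along the optical axis (not along the pixel's ray), 0 where there is no reading.
- camera_params(name): a dict with "mtx" (3x3 intrinsics, pixels), "extrinsics" (4x4, takes a point from camera to world coordinates); the wrist camera has in their place "T_tool_cam" (4x4, takes a point from camera to tool coordinates, whose origin is the TCP and whose axes are the flange's). Camera axes: x right, y down, z forward; pixel columns grow to the right and rows downward; lengths in m; the calibration is good to about 2 mm. A picture is of the moment at which its call begins: read the wrist's pose just before it. camera_params takes no time and is no camera call.
- job_done(): hands the job in, once; it reports no verdict.
Trained networks look in the newest picture that a camera, given by its name, has taken for a name from the list of things; names that differ only in an ending like _2 or _b are one class to them, and where a whole thing is asked for, a point or a joint stands for the part that bears it (a point fixed in the world has none). Each returns a list of dicts, best first, with "p" (0 to 1); they miss things now and then, are a little off and sometimes report something else, mostly with a low value. They report only what shows in the picture. A call takes as long as a camera call. They do not tell look-alikes from the thing itself.
- boxes_of(camera, label): "box" ([left, top, width, height] in pixels, round what is visible of it).
The state is a dict: "time": time; "joint_pos": joint angles; "joint_vel": joint speeds; "joint_efforts": joint torques, N m; "tool_pos": TCP position; "tool_rot": TCP orientation; "contact_force": force on the tool from outside, world axes, zero at the start; "ft_torque": the same for the moment, N m; "gripper_width": opening from 0.0 (shut) to 1.0 (fully open).
Only numpy, scipy, OpenCV 4.12 (cv2) and the standard library are available. Lean on these libraries where they do the work, as an engineer would, in place of code of your own. Each camera call takes 0.05 s, during which the arm holds its last target. There are 200 camera calls.

## Task

Push the empty red tin along the caddy's white ledge and through the green flap so that it drops into the bin, then draw the hand back so that the flap swings shut. Only push the tin with the fingers, never lift it, and leave the canister, mug and sponge where they are.

Things in the scene. Friction and masses are not known exactly. Their poses are not given: they have to be found in the camera images.
- caddy: Recycling caddy fixed on the counter: grey bin with a clear roof behind a white loading ledge. Origin on the counter (z 0) straight below the middle of the flap; x points along the ledge through the flap into the bin, y left as one looks in, z up. Roof top 212 mm above the counter, from x = -6 to 180 mm. Bin inside: 224 mm wide, x 20 to 174 mm, floor 6 mm above the counter.
- ledge (a point): Middle of the ledge's near edge, on its top face; axes as the caddy's. The ledge is level, 140 mm above the counter, 224 mm wide, and runs from caddy x = -165 mm (open near edge) through the mouth to the sill edge at x = +20 mm, where the drop into the bin begins. Side rims 8 mm high, 6 mm thick, centred at y = +-115 mm, end at the mouth.
- mouth (a point): Middle of the mouth's lower edge: on the ledge's top face (140 mm above the counter), in the plane of the closed flap; axes as the caddy's. The mouth in the 8 mm thick front wall is 110 mm wide (y = +-55 mm) and about 62 mm high.
- flap (a joint): Angle of the green flap, rad: 0 = shut (hanging upright), up to 1.45 = swung fully up into the bin. Plate 106 mm wide, 56 mm high, 4 mm thick, about 45 g, on a level hinge along the caddy's y, 198 mm above the counter; opens only inwards (lower edge to caddy +x) and falls shut by its own weight when nothing holds it.
- tin: Empty flat sweets tin, lid shut, red with a steel seam and a brass panel on top, edges rounded 5 mm, 92 mm long (x), 62 wide (y), 28 high, about 60 g. Origin at the centre of its underside. It lies on the ledge before the flap, often off to one side and askew, and goes through lengthwise, so it may need lining up by pushes. It tips into the bin once its middle is well past the sill edge (about 30 mm past the flap's plane).
- canister: Bystander: white ceramic canister with a knobbed lid, 94 mm across, 124 mm high, upright on the counter beside the caddy; origin at the centre of its underside.
- mug: Bystander: blue mug, 76 mm across, 85 mm high, handle at its +y, upright on the counter beside the ledge; origin at the centre of its underside.
- sponge: Bystander: yellow sponge block 100 x 65 x 28 mm, on the counter beside the ledge; origin at the centre of its underside.
Things that resemble listed ones, but are neither listed nor needed, are in the scene too. Of the things that look like the tin, the smaller one is meant.

How it is judged:
By the outcome, as a careful person would: the job done as asked, in the order asked, and still so for the second after the job is handed in, with the robot touching nothing.
It also fails if it takes over 51 s, if anything falls off the work surface, if the arm or the gripper's body presses on something with over 40 N, if the wrist force passes 120 N, or if a joint passes its speed limit or range.

## Working session

There is one attempt and no reset: what is moved stays moved. The work goes in short steps, Python scripts to look and compute and a tool call to move; the robot and the scene stay as the last step left them, time stands still between calls to the robot, and variables do not carry over. Pictures are saved under pics/ and viewed, about 8 in all and at most 12, crops included, and the job is handed in when it is done.

Besides the shell and the picture viewer there is one more tool, called after ">>>" by a JSON object that holds its "method" and its "body", one argument or row to a line. step_arm: Moves the arm, as the interface text tells. Its arguments: {"type":"object","properties":{"steps":{"type":"array"},"claw":{"type":"number"}},"required":["steps"]}

```bash
mkdir -p pics; ls; cat > h.py <<'E'
import numpy as np, cv2
from plant import *
def snap(cam,fn=None):
    s=state(); im,d=grab_frame(cam)
    if fn: cv2.imwrite('pics/'+fn,im[:,:,::-1])
    return im,d,s
def world(cam,u,v,z,s=None):
    p=camera_params(cam);K=np.array(p['mtx'])
    u,v,z=map(np.asarray,(u,v,z))
    c=np.stack([(u-K[0,2])*z/K[0,0],(v-K[1,2])*z/K[1,1],z,np.ones_like(z,float)],-1)
    return (c@np.array(p['extrinsics']).T)[...,:3]
def pix(cam,P):
    p=camera_params(cam);K=np.array(p['mtx']);T=np.linalg.inv(np.array(p['extrinsics']))
    c=np.c_[np.atleast_2d(P),np.ones(len(np.atleast_2d(P)))]@T.T
    return c[:,:2]/c[:,2:3]*[K[0,0],K[1,1]]+[K[0,2],K[1,2]]
E
python3 - <<'E'
from h import *
print(state())
a,d,_=snap('top'); b,_,_=snap('side')
for n in ['tin','caddy','flap','canister','mug','sponge']:
    for c in ('top','side'): print(n,c,[(x['box'],round(x['p'],2)) for x in boxes_of(c,n)])
cv2.imwrite('pics/a.png',a[:,:,::-1]);cv2.imwrite('pics/b.png',b[:,:,::-1])
E
```

```text
pics
{'time': 0.0, 'joint_pos': array([-1.44099087e+00,  5.33502397e-02,  1.61431555e+00,  1.43493283e-05,
        1.47597195e+00, -1.18976456e-01]), 'joint_vel': array([-0.00164844, -0.00087217,  0.00031941,  0.00043846, -0.00013128,
       -0.00145708]), 'joint_efforts': array([-1.21368130e-04, -3.93683910e+01, -3.70174026e+01, -1.11129787e-04,
        7.02518126e-03, -1.86156456e-05]), 'tool_pos': array([ 0.15382694, -0.60513027,  0.23005424]), 'tool_rot': array([-1.02256905e-03,  9.92272982e-01,  1.24069673e-01,  1.60508331e-06]), 'contact_force': array([ 0.75920982,  0.22162223, -0.04689253]), 'ft_torque': array([ 0.01578772, -0.01939596,  0.00828102]), 'gripper_width': 1.0006125552384588}
tin top [([249.5, 301.0, 74.8, 68.4], 0.82), ([310.8, 189.0, 45.1, 55.7], 0.77)]
tin side [([294.3, 216.1, 62.6, 45.6], 0.97), ([376.8, 343.8, 54.9, 82.9], 0.91), ([266.7, 184.7, 37.2, 51.5], 0.61)]
caddy top [([270.1, 43.3, 147.4, 214.5], 0.69)]
caddy side [([167.2, 139.6, 222.1, 200.5], 0.77)]
flap top [([312.4, 156.5, 59.1, 5.6], 0.69)]
flap side []
canister top [([220.2, 139.6, 53.1, 55.9], 0.97)]
canister side [([191.4, 279.8, 58.2, 73.5], 0.97)]
mug top [([408.2, 149.7, 61.0, 46.0], 0.72)]
mug side [([330.8, 188.1, 31.4, 13.4], 0.51)]
sponge top [([238.5, 220.5, 31.8, 50.2], 0.74)]
sponge side [([259.3, 335.1, 67.1, 59.5], 0.82)]
```

View pics/a.png

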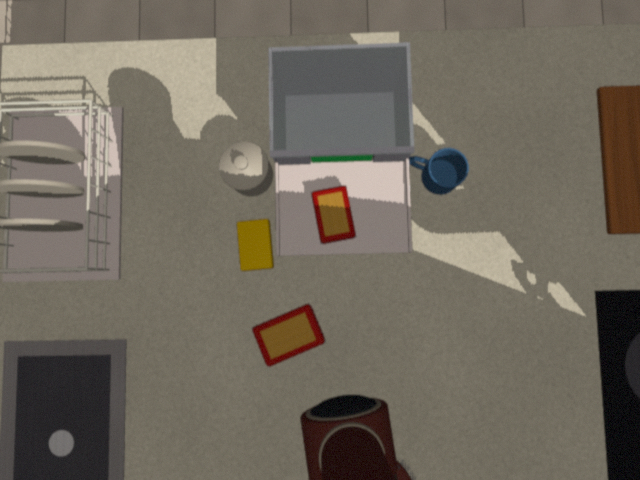

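View pics/b.png

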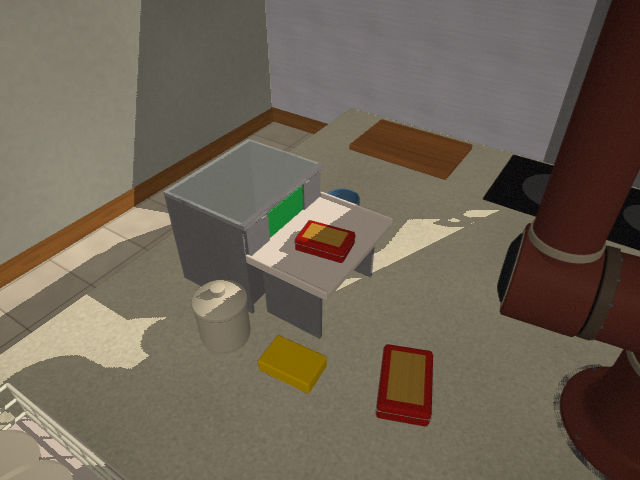

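Two tins show: one on the ledge (top view 333,214) and one on the counter (288,335), which looks larger. The one on the ledge fits the description. I'll measure both sizes and the caddy.

```bash
cat >> h.py <<'E'
def tins(im,d,cam='top'):
    hsv=cv2.cvtColor(im,cv2.COLOR_RGB2HSV);h,s,v=hsv[...,0].astype(int),hsv[...,1],hsv[...,2]
    m=(((h<28)&(h>=0)|(h>172))&(s>150)&(v>60)).astype(np.uint8)
    n,L,st,c=cv2.connectedComponentsWithStats(m)
    out=[]
    for i in range(1,n):
        if st[i,4]<300: continue
        vv,uu=np.where(L==i); P=world(cam,uu,vv,d[vv,uu].astype(float)); P=P[d[vv,uu]>0]
        zt=np.median(P[:,2]); Q=P[abs(P[:,2]-zt)<.01]
        r=cv2.minAreaRect((Q[:,:2]*1000).astype(np.float32))
        out.append((c[i].round(),np.round(r[0],1),np.round(r[1],1),round(r[2],1),round(zt,4)))
    return out
E
python3 - <<'E'
from h import *
im,d,_=snap('top')
for t in tins(im,d): print(t)
vv,uu=np.mgrid[0:480,0:640]; P=world('top',uu,vv,d.astype(float))
# ledge
m=((abs(P[...,2]-.140)<.006)&(uu>262)&(uu<425)&(vv>150)&(vv<265)).astype(np.uint8)
n,L,st,c=cv2.connectedComponentsWithStats(m);i=1+st[1:,4].argmax();print(st[i])
Q=P[L==i]; print('ledge',cv2.minAreaRect((Q[:,:2]*1000).astype(np.float32)),Q[:,2].mean())
# near edge & front wall lines per column
e=[];w=[]
for u in range(282,406,4):
    r=np.where(L[:,u]==i)[0]; e.append(P[r.max(),u,:2]); w.append(P[r.min(),u,:2])
e,w=np.array(e),np.array(w)
print('near',np.polyfit(e[:,1],e[:,0],1),'far',np.polyfit(w[:,1],w[:,0],1))
for v in range(172,250,12):
    r=np.where(L[v]==i)[0]; print(v,P[v,r.min(),:2].round(4),P[v,r.max(),:2].round(4))
hsv=cv2.cvtColor(im,cv2.COLOR_RGB2HSV); g=(hsv[...,1]>120)&(abs(hsv[...,0].astype(int)-60)<20)&(vv<200)&(vv>140)
print('flap',P[g].mean(0),P[g].min(0),P[g].max(0))
# rim / roof top
m=((abs(P[...,2]-.212)<.008)&(uu>255)&(uu<425)&(vv>30)&(vv<175)); print('roof',cv2.minAreaRect((P[m][:,:2]*1000).astype(np.float32)),P[m][:,2].mean())
cv2.imwrite('pics/c.png',cv2.resize(im[135:375,220:480],None,fx=2.3,fy=2.3,interpolation=cv2.INTER_CUBIC)[:,:,::-1])
E
```

```text
(array([622., 156.]), array([ 659.8, -528.6]), array([ 80.3, 299.7]), 85.9, np.float64(0.0164))
(array([333., 214.]), array([540.4,  40.9]), array([89.6, 59.3]), 9.8, np.float64(0.1666))
(array([255., 245.]), array([501.7, 200.2]), array([99.1, 64.6]), 4.4, np.float64(0.0264))
(array([288., 335.]), array([324.7, 134.1]), array([ 79.6, 120.4]), 22.0, np.float64(0.0363))
[  275   158   137    98 10082]
ledge ((558.8441162109375, 24.903457641601562), (172.36354064941406, 236.05125427246094), 0.1904020458459854) 0.13875664053453787
near [-0.00533085  0.47360595] far [-5.80958542e-04  6.35190614e-01]
172 [0.6201 0.1423] [ 0.615  -0.0868]
184 [0.5983 0.1423] [ 0.5925 -0.0906]
196 [0.577  0.1426] [ 0.572  -0.0868]
208 [0.5558 0.1394] [ 0.5502 -0.0891]
220 [0.5345 0.1378] [ 0.5299 -0.0874]
232 [0.5134 0.138 ] [ 0.5085 -0.0931]
244 [0.4924 0.1416] [ 0.4876 -0.0905]
flap [0.6358176  0.02386482 0.17066169] [ 0.63182238 -0.02626831  0.152969  ] [0.6369395  0.07641938 0.20335351]
roof ((725.2785034179688, 25.478851318359375), (188.4810028076172, 236.54525756835938), 0.2950519323348999) 0.21046280195434847
```

View pics/c.png

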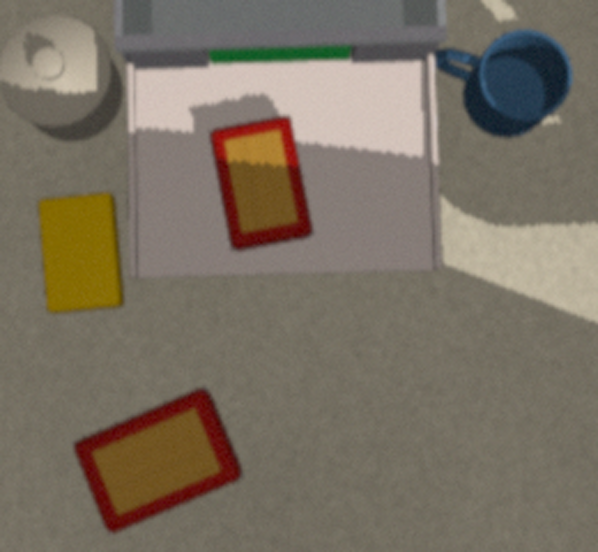

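Confirmed: the ledge tin measures 90x60 mm (nominal 92x62) and the counter one 120x80, so the ledge tin is meant. The caddy origin is at about (0.638, 0.025) with yaw about 0. The tin is at (0.540, 0.041) with yaw +9.8°.

The plan is to nudge the tin to the right from its left side, slightly ahead of centre, then push it from the rear with two parted fingers. First I'll align the tool and travel.

>>> {"method": "step_arm", "body": {
  "steps": [
    [0,0,-10,7.1],
    [0,0,-10,7.1],
    [24,-43,0,0],
    [24,-43,0,0],
    [24,-43,0,0],
    [24,-43,0,0],
    [24,-43,0,0],
    [24,-43,0,0]
  ],
  "claw": 0
}}

```text
time: 1.55
tool_pos: [0.3011, -0.3473, 0.2513]
tool_rot: [0.0, 1.0, -0.01, 0.001]
contact_force: [0.8, -0.7, 1.5]
gripper_width: -0.002
```

>>> {"method": "step_arm", "body": {
  "steps": [
    [24,-43,0,0],
    [24,-43,0,0],
    [24,-43,0,0],
    [24,-43,0,0],
    [24,-43,0,0],
    [24,-43,0,0],
    [24,-43,0,0],
    [0,0,0,0]
  ]
}}

```text
time: 2.35
tool_pos: [0.4777, -0.0392, 0.2542]
tool_rot: [0.002, 1.0, -0.008, 0.005]
contact_force: [-0.5, -0.6, 0.1]
gripper_width: 0.001
```

>>> {"method": "step_arm", "body": {
  "steps": [
    [18,-37,0,-0.9],
    [18,-37,0,0],
    [18,-37,0,0],
    [16,-36,0,0],
    [0,0,0,0],
    [0,0,30,0],
    [0,0,0,0]
  ]
}}

```text
time: 3.05
tool_pos: [0.5516, 0.1115, 0.2249]
tool_rot: [0.004, 1.0, 0.001, 0.007]
contact_force: [-1.1, -0.4, -1.2]
gripper_width: 0.0
```

```bash
python3 - <<'E'
from h import *
s=state();print(s['time'],s['tool_pos'],s['tool_rot'],s['contact_force'])
im,d,_=snap('top','d.png'); w,wd,_=snap('wrist')
for t in tins(im,d): print(t)
cv2.imwrite('pics/d.png',np.hstack([im[100:340,200:480],cv2.resize(w,(320,240))])[:,:,::-1])
E
```

```text
3.05 [0.55159319 0.11151726 0.22492635] [3.72270181e-03 9.99969602e-01 6.70372294e-04 6.81813122e-03] [-1.07050629 -0.37499099 -1.23180908]
(array([621., 156.]), array([ 658. , -535.6]), array([ 80.7, 294.6]), 89.4, np.float64(0.0163))
(array([271., 305.]), array([411.1, 103. ]), array([298.8, 111.3]), 4.9, np.float64(0.5545))
```

View pics/d.png

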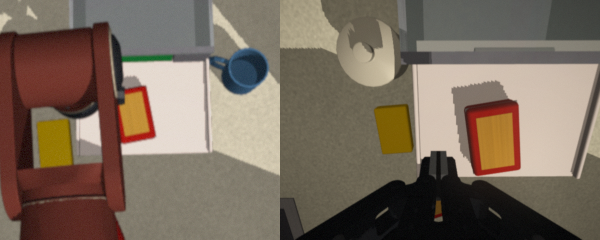

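The view shows the fingertips over the ledge, left of the tin, with clearance. Now descend.

>>> {"method": "step_arm", "body": {
  "steps": [
    [0,0,30,0],
    [0,0,25,0],
    [0,0,14,0],
    [0,0,4,0],
    [0,0,0,0]
  ]
}}

```text
time: 3.65
tool_pos: [0.5609, 0.1074, 0.1657]
tool_rot: [0.003, 1.0, -0.002, 0.019]
contact_force: [0.6, 1.1, 0.4]
gripper_width: -0.002
```

```bash
cat >> h.py <<'E'
from scipy.spatial.transform import Rotation as R
def wtins():
    s=state(); im,d=grab_frame('wrist'); p=camera_params('wrist');K=np.array(p['mtx'])
    q=s['tool_rot'];T=np.eye(4);T[:3,:3]=R.from_quat([q[1],q[2],q[3],q[0]]).as_matrix();T[:3,3]=s['tool_pos']
    T=T@np.array(p['T_tool_cam'])
    vv,uu=np.mgrid[0:480,0:640];z=d.astype(float)
    P=(np.stack([(uu-K[0,2])*z/K[0,0],(vv-K[1,2])*z/K[1,1],z,np.ones_like(z)],-1)@T.T)[...,:3]
    hsv=cv2.cvtColor(im,cv2.COLOR_RGB2HSV);h=hsv[...,0].astype(int)
    m=((h<28)|(h>172))&(hsv[...,1]>120)&(hsv[...,2]>50)&(P[...,2]>.158)&(P[...,2]<.178)&(z>0)
    n,L,st,c=cv2.connectedComponentsWithStats(m.astype(np.uint8))
    i=1+st[1:,4].argmax();Q=P[L==i]
    r=cv2.minAreaRect((Q[:,:2]*1000).astype(np.float32))
    print(s['tool_pos'].round(4),s['tool_rot'].round(4),'wtin',np.round(r[0],1),np.round(r[1],1),round(r[2],1),Q[:,2].mean().round(4),st[i])
    return im,d,P
E
python3 - <<'E'
from h import *
im,d,P=wtins()
m=(P[...,2]>.134)&(P[...,2]<.146)&(d>0);Q=P[m];print('ledge z',Q[:,2].mean(),Q.min(0),Q.max(0))
E
```

```text
[0.5609 0.1074 0.1657] [ 0.0034  0.9998 -0.0023  0.0188] wtin [543.4  40.9] [90.2 61.1] 9.7 0.1684 [  381   247   147   179 18824]
ledge z 0.14080355484605753 [ 0.47409765 -0.08112962  0.13828021] [0.62955006 0.1417679  0.14599437]
```

>>> {"method": "step_arm", "body": {
  "steps": [
    [-6,0,8,0],
    [-5,0,5,0],
    [0,0,2,0],
    [0,0,0,0]
  ]
}}

```text
time: 4.1
tool_pos: [0.5515, 0.1075, 0.1531]
tool_rot: [0.003, 1.0, -0.002, 0.022]
contact_force: [-0.1, -0.0, -0.4]
gripper_width: 0.001
```

>>> {"method": "step_arm", "body": {
  "steps": [
    [0,5,0,0],
    [0,5,0,0],
    [0,5,0,0],
    [0,4,0,0],
    [0,4,0,0],
    [0,4,0,0],
    [0,4,0,0],
    [0,0,0,0]
  ]
}}

```text
time: 4.9
tool_pos: [0.552, 0.0734, 0.1541]
tool_rot: [0.003, 1.0, -0.002, 0.023]
contact_force: [-0.0, 0.2, -0.8]
gripper_width: 0.001
```

```bash
python3 -c "
from h import *
wtins()"
```

```text
[0.552  0.0734 0.1541] [ 0.0032  0.9997 -0.0025  0.0226] wtin [548.3  27.7] [75.5 61.2] 4.8 0.1684 [  345   244   157   168 18983]
```

>>> {"method": "step_arm", "body": {
  "steps": [
    [0,-10,0,0],
    [0,-10,-10,0],
    [-20,0,-20,0],
    [-30,0,-15,0],
    [-30,20,0,0],
    [-20,25,0,0],
    [0,15,0,0],
    [0,0,0,0]
  ],
  "claw": 40
}}

```text
time: 5.75
tool_pos: [0.4477, 0.0405, 0.202]
tool_rot: [0.002, 1.0, 0.001, 0.025]
contact_force: [-0.3, 0.8, -0.1]
gripper_width: 0.397
```

```bash
python3 -c "
from h import *
im,d,P=wtins()
a,_,_=snap('top')
cv2.imwrite('pics/e.png',np.hstack([a[100:340,200:480],cv2.resize(im,(320,240))])[:,:,::-1])"
```

```text
[0.4477 0.0405 0.202 ] [0.0024 0.9997 0.0014 0.0254] wtin [539.7  27.1] [91.5 61.2] 4.7 0.1688 [  271     0   139   205 25892]
```

View pics/e.png

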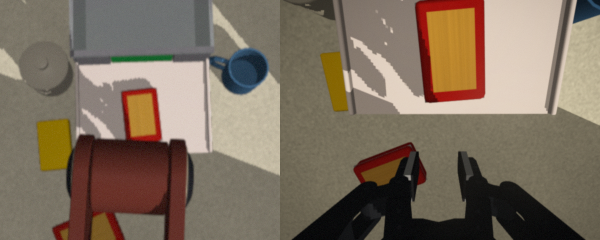

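>>> {"method": "step_arm", "body": {
  "steps": [
    [-2,7,15,0],
    [0,7,15,0],
    [0,0,12,0],
    [0,0,8,0],
    [0,0,3,0],
    [0,0,0,0]
  ]
}}

```text
time: 6.45
tool_pos: [0.4487, 0.0298, 0.143]
tool_rot: [0.001, 1.0, 0.004, 0.023]
contact_force: [0.2, 0.2, -0.1]
gripper_width: 0.402
```

>>> {"method": "step_arm", "body": {
  "steps": [
    [8,2,-4,0],
    [8,2,0,0],
    [10,0,0.5,0],
    [10,0,0.5,0],
    [10,0,0.5,0],
    [10,0,0.5,0],
    [10,0,0.5,0],
    [0,0,0,0]
  ]
}}

```text
time: 7.25
tool_pos: [0.5232, 0.0261, 0.1505]
tool_rot: [0.001, 1.0, 0.005, 0.025]
contact_force: [-0.7, -0.0, -0.0]
gripper_width: 0.401
```

```bash
python3 -c "
from h import *
im,d,P=wtins()"
```

```text
[0.5232 0.0261 0.1505] [0.0015 0.9997 0.0046 0.0254] wtin [580.9  23.2] [90.8 61.6] 0.6 0.1689 [  233    57   183   253 42094]
```

>>> {"method": "step_arm", "body": {
  "steps": [
    [10,0,0.6,0],
    [12,0,0.7,0],
    [12,0,0.7,0],
    [12,0,0.7,0],
    [12,0,0.7,0],
    [10,0,0.6,0],
    [8,0,0.5,0],
    [0,0,0,0]
  ]
}}

```text
time: 8.1
tool_pos: [0.6019, 0.0271, 0.1489]
tool_rot: [0.001, 1.0, 0.005, 0.023]
contact_force: [-0.5, 0.3, -0.2]
gripper_width: 0.404
```

```bash
python3 -c "
from h import *
im,d,P=wtins()
b,_,_=snap('side')
cv2.imwrite('pics/f.png',np.hstack([b[100:340,140:420],cv2.resize(im,(320,240))])[:,:,::-1])"
```

```text
Traceback (most recent call last):
  File "h.py", line 38, in wtins
    i=1+st[1:,4].argmax();Q=P[L==i]
        ~~~~~~~~~~~~~~~^^
ValueError: attempt to get argmax of an empty sequence
```

```bash
python3 -c "
from h import *
im,d,_=snap('wrist')
b,_,_=snap('side')
cv2.imwrite('pics/f.png',np.hstack([b[100:340,140:420],cv2.resize(im,(320,240))])[:,:,::-1])"
```

```text
(no output)
```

View pics/f.png

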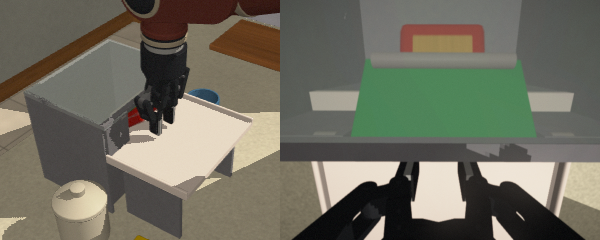

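The tin is part-way through, held up at its rear by the ledge, with the flap resting on it. I'll push the last stretch.

>>> {"method": "step_arm", "body": {
  "steps": [
    [6,0,0.3,0],
    [6,0,0.3,0],
    [4,0,0.2,0],
    [0,0,0,0],
    [0,0,0,0]
  ]
}}

```text
time: 8.75
tool_pos: [0.6173, 0.0274, 0.1485]
tool_rot: [0.001, 1.0, 0.005, 0.023]
contact_force: [0.0, -0.3, 0.4]
gripper_width: 0.399
```

```bash
python3 -c "
from h import *
im,d,_=snap('wrist')
b,_,_=snap('side')
cv2.imwrite('pics/g.png',np.hstack([b[100:340,140:420],cv2.resize(im,(320,240))])[:,:,::-1])"
```

```text
(no output)
```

View pics/g.png

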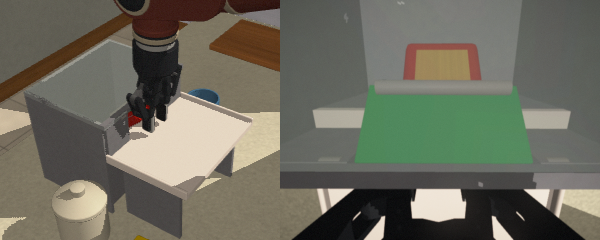

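The tin's front looks lower and narrower than before, so it is starting to tip. I'll nudge a few mm more and wait.

>>> {"method": "step_arm", "body": {
  "steps": [
    [3,0,0.2,0],
    [2,0,0,0],
    [0,0,0,0],
    [0,0,0,0],
    [0,0,0,0]
  ]
}}

```text
time: 9.35
tool_pos: [0.6217, 0.0275, 0.1484]
tool_rot: [0.001, 1.0, 0.005, 0.022]
contact_force: [-0.5, 0.2, 0.7]
gripper_width: 0.401
```

```bash
python3 -c "
from h import *
im,d,_=snap('wrist')
b,_,_=snap('side')
cv2.imwrite('pics/i.png',np.hstack([b[100:340,140:420],cv2.resize(im,(320,240))])[:,:,::-1])"
```

```text
(no output)
```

View pics/i.png

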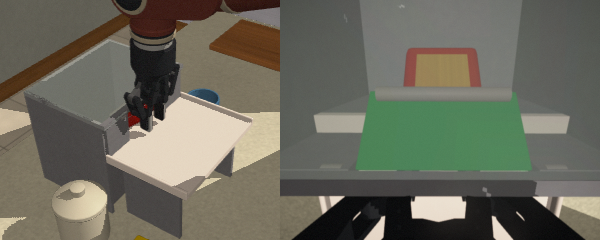

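```bash
python3 - <<'E'
from h import *
s=state(); im,d=grab_frame('wrist'); p=camera_params('wrist');K=np.array(p['mtx'])
q=s['tool_rot'];T=np.eye(4);T[:3,:3]=R.from_quat([q[1],q[2],q[3],q[0]]).as_matrix();T[:3,3]=s['tool_pos']
T=T@np.array(p['T_tool_cam'])
vv,uu=np.mgrid[0:480,0:640];z=d.astype(float)
P=(np.stack([(uu-K[0,2])*z/K[0,0],(vv-K[1,2])*z/K[1,1],z,np.ones_like(z)],-1)@T.T)[...,:3]
print('cam',T[:3,3])
for v in range(70,400,12): print(v,P[v,324].round(3),im[v,324])
hsv=cv2.cvtColor(im,cv2.COLOR_RGB2HSV);h=hsv[...,0].astype(int)
m=((h<28)|(h>172))&(hsv[...,1]>100)&(hsv[...,2]>50)&(vv<220)
Q=P[m];print(Q.min(0),Q.max(0))
E
```

```text
cam [0.69940423 0.02777987 0.29536446]
70 [0.713 0.026 0.212] [121 122 119]
82 [0.71  0.026 0.212] [125 125 123]
94 [0.708 0.026 0.213] [123 119 116]
106 [0.706 0.026 0.213] [142  80  71]
118 [0.703 0.026 0.212] [153 134  88]
130 [0.701 0.026 0.212] [153 134  90]
142 [0.698 0.026 0.213] [154 133  87]
154 [0.696 0.026 0.212] [154 135  89]
166 [0.693 0.026 0.212] [155 133  89]
178 [0.69  0.026 0.212] [131 130 124]
190 [0.688 0.026 0.213] [138 135 128]
202 [0.685 0.026 0.213] [102 115  99]
214 [0.682 0.026 0.213] [ 78 132  91]
226 [0.679 0.026 0.213] [ 82 136  95]
238 [0.677 0.026 0.213] [ 79 133  93]
250 [0.674 0.026 0.213] [ 76 131  90]
262 [0.67  0.025 0.212] [ 75 129  89]
274 [0.667 0.025 0.212] [ 78 132  92]
286 [0.665 0.025 0.214] [ 78 129  88]
298 [0.661 0.025 0.213] [ 77 132  88]
310 [0.659 0.025 0.214] [ 83 133  91]
322 [0.655 0.025 0.213] [ 79 130  90]
334 [0.651 0.025 0.212] [ 81 132  89]
346 [0.648 0.025 0.214] [102 104 100]
358 [0.644 0.025 0.212] [96 95 94]
370 [0.641 0.025 0.214] [69 71 69]
382 [0.638 0.025 0.214] [75 74 72]
394 [0.576 0.022 0.142] [231 218 203]
[0.69163534 0.00863279 0.21041103] [0.70783945 0.04286993 0.29536446]
```

```bash
python3 - <<'E'
from h import *
s=state(); im,d=grab_frame('wrist'); p=camera_params('wrist');K=np.array(p['mtx'])
q=s['tool_rot'];T=np.eye(4);T[:3,:3]=R.from_quat([q[1],q[2],q[3],q[0]]).as_matrix();T[:3,3]=s['tool_pos']
T=T@np.array(p['T_tool_cam']);print(K[0,0])
hsv=cv2.cvtColor(im,cv2.COLOR_RGB2HSV);h=hsv[...,0].astype(int)
red=((h<12)|(h>172))&(hsv[...,1]>70); red[230:]=0
tin=((h<28)|(h>172))&(hsv[...,1]>70); tin[230:]=0
gr=(abs(h-65)<20)&(hsv[...,1]>70)
def p3(v,m,W,n):
    c=np.where(m[v])[0]; w=c.max()-c.min()+1; z=K[0,0]*W/w; u=(c.max()+c.min())/2
    print(n,v,w,(T@[(u-K[0,2])*z/K[0,0],(v-K[1,2])*z/K[1,1],z,1])[:3].round(4))
print(np.where(tin.sum(1)>60)[0][[0,-1]])
for v in (106,115,130,145,160,168): p3(v,tin,.062,'tin')
for v in (205,230,260,290,320,330): p3(v,gr,.106,'flap')
b,_=grab_frame('side')
cv2.imwrite('pics/j.png',np.hstack([cv2.resize(b[170:260,210:320],(660,540),interpolation=cv2.INTER_CUBIC)])[:,:,::-1])
E
```

```text
364.9964773128596
[ 96 173]
tin 106 141 [0.7122 0.0246 0.1241]
tin 115 143 [0.7083 0.0247 0.1276]
tin 130 146 [0.702  0.0244 0.1329]
tin 145 149 [0.696  0.0242 0.138 ]
tin 160 153 [0.6903 0.0243 0.1438]
tin 168 155 [0.6873 0.0243 0.1467]
flap 205 300 [0.6762 0.024  0.1678]
flap 230 309 [0.6687 0.0239 0.1739]
flap 260 321 [0.6603 0.024  0.1813]
flap 290 334 [0.6527 0.0239 0.1885]
flap 320 346 [0.6455 0.0239 0.1948]
flap 330 350 [0.6432 0.0239 0.1968]
```

View pics/j.png

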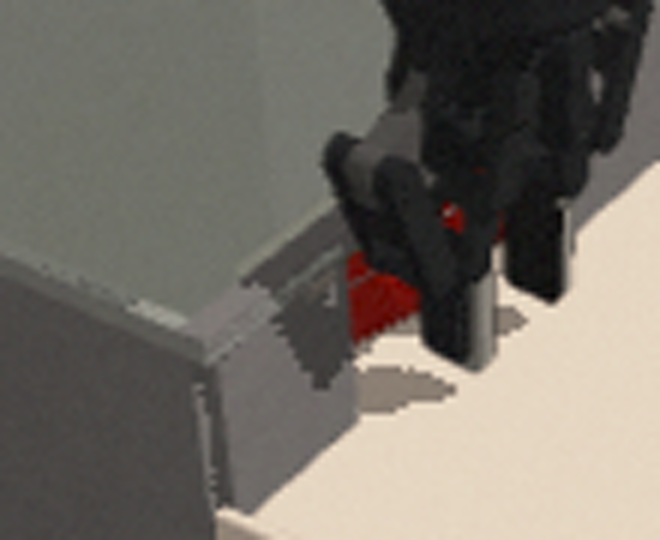

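The tin hangs tipped about 42° over the sill. Its centre is about 14 mm past the edge and its rear bottom edge rests on the fingers. I'll draw back a little so it can slide in.

>>> {"method": "step_arm", "body": {
  "steps": [
    [-4,0,-0.2,0],
    [-6,0,-0.3,0],
    [0,0,0,0],
    [0,0,0,0],
    [0,0,0,0]
  ]
}}

```text
time: 10.1
tool_pos: [0.6112, 0.0274, 0.1488]
tool_rot: [0.001, 1.0, 0.005, 0.023]
contact_force: [-0.2, 0.4, 0.6]
gripper_width: 0.396
```

```bash
python3 - <<'E'
from h import *
s=state();print(s['tool_pos']); im,d=grab_frame('wrist'); p=camera_params('wrist');K=np.array(p['mtx'])
q=s['tool_rot'];T=np.eye(4);T[:3,:3]=R.from_quat([q[1],q[2],q[3],q[0]]).as_matrix();T[:3,3]=s['tool_pos']
T=T@np.array(p['T_tool_cam'])
hsv=cv2.cvtColor(im,cv2.COLOR_RGB2HSV);h=hsv[...,0].astype(int)
tin=((h<28)|(h>172))&(hsv[...,1]>70); tin[330:]=0
gr=(abs(h-65)<20)&(hsv[...,1]>70)
def p3(v,m,W,n):
    c=np.where(m[v])[0]; w=c.max()-c.min()+1; z=K[0,0]*W/w; u=(c.max()+c.min())/2
    print(n,v,w,(T@[(u-K[0,2])*z/K[0,0],(v-K[1,2])*z/K[1,1],z,1])[:3].round(4))
for m,W,n in ((tin,.062,'tin'),(gr,.106,'flap')):
    r=np.where(m.sum(1)>60)[0]; print(n,r[:1],r[-1:])
    if len(r)>20:
        for v in np.linspace(r[0]+10,r[-1]-5,5).astype(int): p3(v,m,W,n)
b,_=grab_frame('side')
cv2.imwrite('pics/k.png',np.hstack([cv2.resize(b[150:270,200:340],(350,300)),cv2.resize(im,(400,300))])[:,:,::-1])
E
```

```text
[0.6112461  0.02739994 0.14877094]
tin [70] [140]
tin 80 143 [0.7124 0.0247 0.1238]
tin 93 146 [0.7066 0.0245 0.1289]
tin 107 150 [0.7006 0.0245 0.135 ]
tin 121 153 [0.6949 0.0244 0.1398]
tin 135 156 [0.6895 0.0242 0.1443]
flap [172] [306]
flap 182 309 [0.6739 0.024  0.1697]
flap 211 320 [0.6652 0.0239 0.1767]
flap 241 334 [0.657  0.0239 0.1844]
flap 271 347 [0.6494 0.0238 0.1912]
flap 301 361 [0.6425 0.0239 0.1977]
```

View pics/k.png

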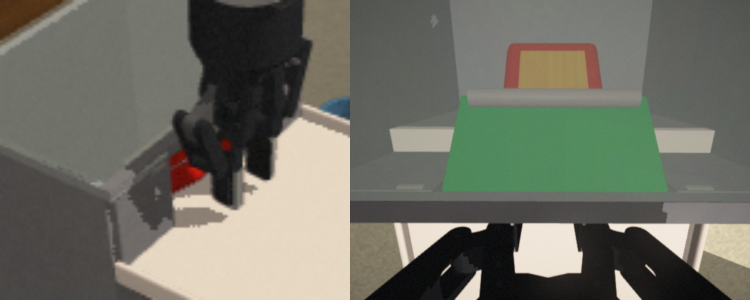

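The tin is balanced tilted between the sill and the light flap. I'll back off a little and tap it briskly, going slightly further in.

>>> {"method": "step_arm", "body": {
  "steps": [
    [-8,0,-2,0],
    [-8,0,0,0],
    [15,0,0.5,0],
    [15,0,-1,0],
    [0,0,0,0],
    [0,0,0,0]
  ]
}}

```text
time: 10.8
tool_pos: [0.6216, 0.0277, 0.1511]
tool_rot: [0.001, 1.0, 0.005, 0.021]
contact_force: [-1.0, -0.3, -0.2]
gripper_width: 0.398
```

```bash
cat > m.py <<'E'
from h import *
def mon():
    s=state();print(s['time'],s['tool_pos'].round(4),s['contact_force'].round(1)); im,d=grab_frame('wrist'); p=camera_params('wrist');K=np.array(p['mtx'])
    q=s['tool_rot'];T=np.eye(4);T[:3,:3]=R.from_quat([q[1],q[2],q[3],q[0]]).as_matrix();T[:3,3]=s['tool_pos']
    T=T@np.array(p['T_tool_cam'])
    hsv=cv2.cvtColor(im,cv2.COLOR_RGB2HSV);h=hsv[...,0].astype(int)
    tin=((h<28)|(h>172))&(hsv[...,1]>70); tin[330:]=0; tin[:,:200]=0;tin[:,450:]=0
    gr=(abs(h-65)<20)&(hsv[...,1]>70)
    for m,W,n in ((tin,.062,'tin'),(gr,.106,'flap')):
        r=np.where(m.sum(1)>60)[0]; print(n,r[:1],r[-1:])
        if len(r)>20:
            for v in np.linspace(r[0]+10,r[-1]-5,3).astype(int):
                c=np.where(m[v])[0]; w=c.max()-c.min()+1; z=K[0,0]*W/w; u=(c.max()+c.min())/2
                print(n,v,w,(T@[(u-K[0,2])*z/K[0,0],(v-K[1,2])*z/K[1,1],z,1])[:3].round(4))
    return im
if __name__=='__main__': mon()
E
python3 m.py
```

```text
10.8 [0.6216 0.0277 0.1511] [-1.  -0.3 -0.2]
tin [92] [164]
tin 102 122 [0.716  0.0222 0.0995]
tin 130 134 [0.7021 0.023  0.1209]
tin 159 144 [0.6899 0.0237 0.1368]
flap [195] [335]
flap 205 308 [0.6766 0.0241 0.1737]
flap 267 327 [0.6587 0.0239 0.1867]
flap 330 345 [0.6423 0.024  0.198 ]
```

The tin is now tilted about 55°, so that helped. I'll tap again, 2 mm further and faster.

>>> {"method": "step_arm", "body": {
  "steps": [
    [-12,0,-4,0],
    [-12,0,-3,0],
    [0,0,0,0],
    [18,0,1,0],
    [15,0,0,0],
    [0,0,0,0],
    [0,0,0,0]
  ]
}}

```text
time: 11.55
tool_pos: [0.6212, 0.0279, 0.1549]
tool_rot: [0.001, 1.0, 0.004, 0.011]
contact_force: [0.9, -0.5, 0.2]
gripper_width: 0.403
```

```bash
python3 m.py
```

```text
11.55 [0.6212 0.0279 0.1549] [ 0.9 -0.5  0.2]
tin [0] [107]
tin 10 95 [ 0.7754 -0.001   0.0265]
tin 56 93 [0.7478 0.0015 0.03  ]
tin 102 88 [0.7195 0.0022 0.0245]
flap [271] [331]
flap 281 251 [0.6404 0.024  0.158 ]
flap 303 288 [0.6406 0.0239 0.1788]
flap 326 327 [0.6408 0.0239 0.1955]
```

The tin has dropped to the bin floor (top at z about 0.03) and the flap hangs shut. Now I'll draw the hand back.

>>> {"method": "step_arm", "body": {
  "steps": [
    [-15,0,0,0],
    [-25,0,0,0],
    [-30,0,-5,0],
    [-30,0,-15,0],
    [-30,0,-20,0],
    [-20,0,-20,0],
    [0,0,0,0],
    [0,0,0,0]
  ]
}}

```text
time: 12.4
tool_pos: [0.4676, 0.0267, 0.2139]
tool_rot: [0.002, 1.0, 0.004, 0.018]
contact_force: [0.1, 0.6, -0.1]
gripper_width: 0.401
```

```bash
python3 - <<'E'
from h import *
s=state();print(s['time'],s['tool_pos'],s['contact_force'])
a,_,_=snap('top')
for n in ['canister','mug','sponge']: print(n,[(x['box'],round(x['p'],2)) for x in boxes_of('top',n)][:2])
b,_,_=snap('side')
cv2.imwrite('pics/z.png',np.hstack([a[30:350,200:500],b[120:440,120:440]])[:,:,::-1])
E
```

```text
12.4 [0.46757174 0.02668356 0.21394968] [ 0.13996694  0.60869614 -0.07222198]
canister [([220.8, 142.3, 52.7, 55.2], 0.8)]
mug [([409.1, 149.4, 58.2, 46.2], 0.87)]
sponge [([238.8, 222.0, 35.2, 48.5], 0.84)]
```

View pics/z.png

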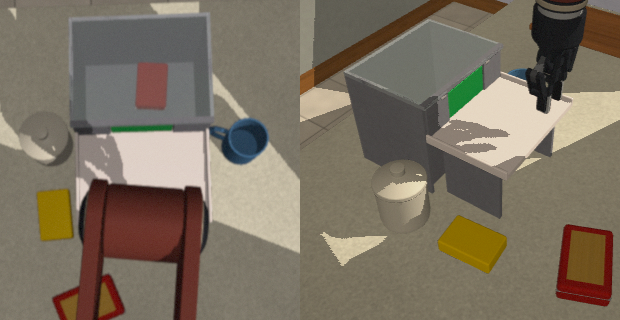

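The tin lies in the bin, the flap is shut, the bystanders are where they were, and the hand is clear.

```bash
python3 -c "
from plant import *
print(job_done())"
```

```text
the job is handed in; nothing more can be done
None
```

The small red tin is in the bin, the flap is shut, and I handed the job in at about 12.5 s of the 51 s allowed.

**What I did:** I nudged the tin sideways to line it up, then pushed it from behind with two parted fingers along the ledge and through the flap.

**What went wrong on the way:** The tin stuck tilted about 42° between the sill and the flap. A steady push and a short draw-back did not free it. Two short taps with the fingers did. The fingers only pushed it; I never gripped or lifted it.

**Last checks:**
- **Tin:** the top view shows it lying on the bin floor, apparently lid-down.
- **Flap:** it hangs upright, and the side view shows it shut.
- **Bystanders:** the canister, mug and sponge are within about 3 pixels of their starting places.
- **Hand:** it is clear of the caddy, above the ledge's near edge. The force readings I saw stayed around 1 N.

None of these last checks failed or disagreed.

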